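Hold a spring clip open over the bare lot card

ROBOT

A 6-joint arm with a two-finger parallel gripper is mounted at the origin on the work surface. World frame = base frame: x ahead of the robot, y to its left, z up, the work surface at z = 0. Lengths are in mm, angles in rad, forces in N, time in s.
With the tool pointing down it reaches from about 350 to 775 mm from the base axis. Payload 5.5 kg.
Tool frame: the origin (TCP) lies at the very end of the fingers, on their centre line; the grasp point (between the pads) lies 19 mm behind it; z points along the fingers, y is the direction in which the jaws open and shut (so a half turn about z gives the same grasp; the last joint's range is limited). The gripper opens to 85 mm and grips with 20 to 120 N. Pads are 22 mm wide; open, the fingers measure 114 mm over their backs; the gripper's body (76 mm by 85 mm) begins 54 mm behind the grasp point. The pads swing forward as they close: fully open they stand 13 mm farther back than shut.
Start: joints at [1.083, 0.313, 0.046, 1.304, 0, 1.431], TCP at [196.004, 540.606, 231.323] pointing down, gripper open.
Joint ranges: [-2.76, 2.76], [-0.86, 1.69], [-1.03, 1.26], [-2.2, 2.34], [-1.47, 1.5], [-3.14, 3.14]. Speed limits (rad/s): [2.57, 2.57, 3.14, 3.14, 3.14, 3.14].

INTERFACE

Orientations are given as a unit quaternion [w, x, y, z].
In Python, from plant import sensors, imaging, robot gives the robot as it stands.
- The arm moves only by the tool carry_out, never from a script. Its argument "plan" is a list of rows, each an object of numbers: "tx", "ty", "tz": the shift along the tool's x, y, z in cm; "yaw": the turn about the tool's z in rad; "gripper": the gripper's target within -1 to 1 (fully open at 1, half-way at 0, shut at -1). In form: [{"tx": .., "ty": .., "tz": .., "yaw": .., "gripper": ..}, ...]. A call has exactly 5 rows; each row shifts and turns the commanded pose from where the row before left it, along the tool's axes as they then stand; what a row does not reach is not made up. A row lasts 1/8 s, in which the tool goes at most 62.5 mm and 10.7 degrees, less where a joint would pass 70% of its speed; a pose out of reach is approached as far as the arm can. A call with a gripper value outside its range is refused whole. The fingers move at their own pace and stop on an object; "squeeze" is the grip in N (left out, the last holds). Time passes only in rows, so rows that do not move let the fingers close, or fill a call up. It gives the time, the measured TCP pose, the force and the opening at its end, in the units of the state.
- sensors.get_state(): the state, without advancing time (a new reading comes with each control period).
- imaging.snapshot(name): name is "side" or "top"; returns a dict with "img" (384x512x3 uint8, blue, green, red), "fov_y" (degrees; the focal length in pixels is half the picture's height over the tangent of half this angle, whatever the lens; pixels are square), "cx", "cy" (the principal point, pixels), "k1" (the pictures are not rectified: a ray, as slopes to the right and down, at radius r is drawn at 1 + k1 r^2 times it, then the intrinsics apply), "camera_from_world" (4x4, takes a point from world to camera coordinates). Camera axes: x right, y down, z forward; pixel columns grow to the right and rows downward; lengths in mm; the calibration is good to about 2 mm. A picture is of the moment at which its call begins. There is no depth.
- robot.sign_off(): hands the job in, once; it reports no verdict.
The state is a dict: "t": time; "joints": joint angles; "qd": joint speeds; "joint_torque": joint torques, N m; "position": TCP position; "eef_rot": TCP orientation; "contact_force": force on the tool from outside, world axes, zero at the start; "torque": the same for the moment, N m; "opening": opening from 0.0 (shut) to 1.0 (fully open).
Only numpy, scipy, OpenCV 4.12 (cv2) and the standard library are available. Lean on these libraries where they do the work, as an engineer would, in place of code of your own. Each camera call takes 0.05 s, during which the arm holds its last target.

TASK

One of the three lot cards in the carton has no clip yet. Squeeze the spare clip open to take it off the front wall of the clear drawer, and hold it squeezed wide open over the middle of the top edge of the bare card, square to it, one jaw on each side and the edge about 15 mm inside the jaws, touching neither the card nor anything else, so that I can slip the sale sheet in. Finish holding it gaping there, do not let it close; do not knock the cards on the way, and leave the other two clips and everything on the bench as they are.

Things in the scene. Friction and masses are not known exactly. Their poses are not given: they have to be found in the camera images.
- clip_pin (a point): centre of the pivot pin of the spare clip: a steel spring clip with green handles, like a clothes peg, about 80 g, 30 mm wide, 91 mm tall, at first clamped upright, jaws down, on the drawer's front wall. z up the handles, y along the pin, x the way jaws and handles move (a half turn about z is the same clip). The axes are those of lever A, which leans half the joint value when both handles are squeezed
- clip: the whole spare clip, same origin and axes. Two handles, 28 mm wide (y), slope apart from the pin; clamped, their tops stand 43 mm above it, 56 mm over the outsides. Squeezed together along x from above (pads about 30 mm above the pin) they spread the jaws: 6 N a handle to start, about 15 N at the stop, where the handles stand parallel, 24 mm over the outsides, tops 48 mm above the pin
- clip_jaw_a (a point): lower inner edge of the rubber jaw pad of lever A (the clip's -x side), middle of the 30 mm wide pad; pads are 14 mm tall, 4 mm thick. Jaw tips lie 48 mm below the pin when clamped, 45 mm below and 36 mm apart at the stop
- clip_jaw_b (a point): the same point of the other jaw (the clip's +x side)
- clip_lever (a joint): opening angle between the spare clip's two levers: 0 clamped on a 3 mm edge (as at the start), -0.06 empty and shut, 0.72 squeezed to the stop; the gape is about 3 mm + 47 mm times the angle
- drawer_front (a point): middle of the top edge of the front wall of a clear plastic parts drawer (fixed, 140 x 110 mm, 55 mm tall, walls 3 mm, filled 17 mm deep with screws); its x points into the drawer, its y along the front wall. The spare clip sits on this wall up to 22 mm from this point, its jaws 14 mm below the edge
- card_1_top (a point): middle of the top edge of one of three like lot cards, white board with a blue band, 76 mm wide (y), 3 mm thick (x), fixed upright just inside the carton's front wall, top edge 150 mm above the bench. x is square to the card's faces, y along its edge, z up. Two of the three cards carry a used clip on the edge, one is bare: which, differs each time
- card_2_top (a point): middle of the top edge of one of three like lot cards, white board with a blue band, 76 mm wide (y), 3 mm thick (x), fixed upright just inside the carton's front wall, top edge 150 mm above the bench. x is square to the card's faces, y along its edge, z up. Two of the three cards carry a used clip on the edge, one is bare: which, differs each time
- card_3_top (a point): middle of the top edge of one of three like lot cards, white board with a blue band, 76 mm wide (y), 3 mm thick (x), fixed upright just inside the carton's front wall, top edge 150 mm above the bench. x is square to the card's faces, y along its edge, z up. Two of the three cards carry a used clip on the edge, one is bare: which, differs each time
- used_1_pin (a point): centre of the pivot pin of a used clip, same make as the spare, clamped near the middle of the top edge of one of the cards, the pin 34 mm above that edge
- used_2_pin (a point): centre of the pivot pin of a used clip, same make as the spare, clamped near the middle of the top edge of one of the cards, the pin 34 mm above that edge
- used_1: a used clip as a whole; origin at its pivot pin
- used_2: a used clip as a whole; origin at its pivot pin
- card_1: the lot card; origin at the bench under its middle, axes as its top point
- card_2: the lot card; origin at the bench under its middle, axes as its top point
- card_3: the lot card; origin at the bench under its middle, axes as its top point
- carton: low open cardboard carton that holds the three lots and their cards, fixed, 180 x 380 mm, 75 mm tall; origin under its middle; x square to its front wall, the cards stand along y about 127 mm apart. The goods in it are below the cards' tops by 80 mm or more
- drawer: the clear drawer; origin under its middle, front wall towards -x
- screw_jar: jar of screws, 78 mm across, 80 mm tall, bystander; origin under it
- tape: roll of yellow tape lying flat, 96 mm across, 30 mm tall, bystander
- driver: screwdriver lying on the bench, bystander
- marker: marker pen lying on the bench, 120 mm long, bystander
- hinge_box: small carton, 75 x 110 x 35 mm, bystander
- tape_measure: grey tape measure, 62 x 34 x 60 mm, bystander

How it is judged (in metres and radians):
On the way:
1. the spare clip is squeezed open in the fingers and off the drawer's wall (value of joint clip_lever above 0.3 rad and contact force between the fingers and clip above 2 N and contact force between clip and drawer below 0.1 N and (z of clip_jaw_a in the frame of drawer_front above 0.004 m or horizontal distance between clip_pin and drawer_front above 0.1 m)), for 0.2 s.
At the end, for the whole second after the job is handed in: Held by the fingers alone (other contacts under 0.3 N), still, opened past 0.5 rad, around the unclipped card: a jaw tip 5 mm or more to each side of its mid plane, both 7 to 32 mm below the edge, within 22 mm of its middle, square within 0.26 rad; used clips within 12 mm of their start (value of joint clip_lever above 0.5 rad and contact force between the fingers and clip above 2 N and linear speed of clip below 0.02 m/s and contact force between clip and card_1 below 0.3 N and contact force between clip and card_2 below 0.3 N and contact force between clip and card_3 below 0.3 N and contact force between clip and carton below 0.3 N and contact force between clip and drawer below 0.3 N and contact force between clip and used_1 below 0.3 N and contact force between clip and used_2 below 0.3 N and distance of each of used_1_pin, used_2_pin from where it was at the start of the episode below 0.012 m and ((horizontal distance between each of used_1_pin, used_2_pin and card_1_top above 0.06 m and ((x of clip_jaw_a in the frame of card_1_top below -0.005 m and x of clip_jaw_b in the frame of card_1_top above 0.005 m) or (x of clip_jaw_b in the frame of card_1_top below -0.005 m and x of clip_jaw_a in the frame of card_1_top above 0.005 m)) and z of clip_jaw_a in the frame of card_1_top between -0.032 and -0.007 m and y of clip_jaw_a in the frame of card_1_top between -0.022 and 0.022 m and z of clip_jaw_b in the frame of card_1_top between -0.032 and -0.007 m and y of clip_jaw_b in the frame of card_1_top between -0.022 and 0.022 m and angle between the y axis of clip_pin and the y axis of card_1_top, either way round below 0.26 rad) or (horizontal distance between each of used_1_pin, used_2_pin and card_2_top above 0.06 m and ((x of clip_jaw_a in the frame of card_2_top below -0.005 m and x of clip_jaw_b in the frame of card_2_top above 0.005 m) or (x of clip_jaw_b in the frame of card_2_top below -0.005 m and x of clip_jaw_a in the frame of card_2_top above 0.005 m)) and z of clip_jaw_a in the frame of card_2_top between -0.032 and -0.007 m and y of clip_jaw_a in the frame of card_2_top between -0.022 and 0.022 m and z of clip_jaw_b in the frame of card_2_top between -0.032 and -0.007 m and y of clip_jaw_b in the frame of card_2_top between -0.022 and 0.022 m and angle between the y axis of clip_pin and the y axis of card_2_top, either way round below 0.26 rad) or (horizontal distance between each of used_1_pin, used_2_pin and card_3_top above 0.06 m and ((x of clip_jaw_a in the frame of card_3_top below -0.005 m and x of clip_jaw_b in the frame of card_3_top above 0.005 m) or (x of clip_jaw_b in the frame of card_3_top below -0.005 m and x of clip_jaw_a in the frame of card_3_top above 0.005 m)) and z of clip_jaw_a in the frame of card_3_top between -0.032 and -0.007 m and y of clip_jaw_a in the frame of card_3_top between -0.022 and 0.022 m and z of clip_jaw_b in the frame of card_3_top between -0.032 and -0.007 m and y of clip_jaw_b in the frame of card_3_top between -0.022 and 0.022 m and angle between the y axis of clip_pin and the y axis of card_3_top, either way round below 0.26 rad))); the arm keeps its last pose, push and grip.
It fails at once if a card is knocked or pinched by the spare clip, the fingers or the arm (over 6 N) (contact force between any of clip, the fingers, the arm and card_1 above 6 N or contact force between any of clip, the fingers, the arm and card_2 above 6 N or contact force between any of clip, the fingers, the arm and card_3 above 6 N).
It fails at once if a used clip is disturbed (moved over 12 mm) (distance of any of used_1_pin, used_2_pin from where it was at the start of the episode above 0.012 m).
It fails at once if a thing on the bench is displaced (over 30 mm) (distance of any of screw_jar, tape, driver, marker, hinge_box, tape_measure from where it was at the start of the episode above 0.03 m).
It also fails if it takes over 48 s, if anything falls off the work surface, if the arm or the gripper's body presses on something with over 40 N, if the wrist force passes 120 N, or if a joint passes its speed limit or range.

## Working session

There is one attempt and no reset: what is moved stays moved. The work goes in short steps, Python scripts to look and compute and a tool call to move; the robot and the scene stay as the last step left them, time stands still between calls to the robot, and variables do not carry over. Pictures are saved under pics/ and viewed, and the job is handed in when it is done.

Besides the shell and the picture viewer there is one more tool, called after ">>>" as name(argument=value, ...), one argument or row to a line, values as JSON. carry_out: Moves the arm, as the interface text tells. Its arguments: {"type":"object","properties":{"plan":{"type":"array"},"squeeze":{"type":"number"}},"required":["plan"]}

```bash
mkdir -p pics; ls
cat > h.py <<'E'
import numpy as np, cv2
from plant import sensors, imaging, robot
def snap(n,f=None):
    s=imaging.snapshot(n)
    if f: cv2.imwrite('pics/'+f,s['img'])
    return s
def K(s):
    f=s['img'].shape[0]/2/np.tan(np.radians(s['fov_y'])/2)
    return f,s['cx'],s['cy'],s['k1']
def ray(s,u,v):
    f,cx,cy,k=K(s); d=np.array([(u-cx)/f,(v-cy)/f]); x=d.copy()
    for _ in range(50): x=d/(1+k*(x@x))
    T=np.array(s['camera_from_world']); R=T[:3,:3]; o=-R.T@T[:3,3]
    r=R.T@np.array([x[0],x[1],1]); return o,r/np.linalg.norm(r)
def onplane(s,u,v,z):
    o,r=ray(s,u,v); return o+r*(z-o[2])/r[2]
def tri(s1,p1,s2,p2):
    o1,r1=ray(s1,*p1);o2,r2=ray(s2,*p2)
    A=np.stack([r1,-r2],1); t=np.linalg.lstsq(A,o2-o1,rcond=None)[0]
    a=o1+t[0]*r1;b=o2+t[1]*r2
    return (a+b)/2,np.linalg.norm(a-b)
def proj(s,P):
    f,cx,cy,k=K(s);T=np.array(s['camera_from_world']);c=T[:3,:3]@np.asarray(P,float)+T[:3,3]
    x=c[:2]/c[2];x=x*(1+k*(x@x));return x*f+[cx,cy]
E
python3 - <<'E'
from h import *
for n in('side','top'):
    s=snap(n,n+'0.png'); print(n,s['fov_y'],s['cx'],s['cy'],s['k1']);print(np.array(s['camera_from_world']).round(3).tolist(), ray(s,256,192)[0])
print(sensors.get_state())
E
```

```text
pics
side 53.312881899227044 259.7489238359909 195.0350139436683 -0.08084720450400001
[[0.921, -0.389, 0.017, -494.463], [-0.255, -0.636, -0.728, 265.1], [0.294, 0.666, -0.685, 1157.775], [0.0, 0.0, 0.0, 1.0]] [ 182.46220301 -795.2671928   994.72274019]
top 55.73645303974493 254.1010237742632 192.04591657767372 -0.08711634440052436
[[0.01, -1.0, -0.01, 10.68], [-0.995, -0.009, -0.1, 589.808], [0.1, 0.011, -0.995, 1317.495], [0.0, 0.0, 0.0, 1.0]] [ 455.01278538    1.48977306 1369.94220849]
{'t': 0.1, 'joints': array([1.08342383e+00, 3.13927754e-01, 4.50865945e-02, 1.30356339e+00,
       1.80976398e-05, 1.43120144e+00]), 'qd': array([ 0.00035671, -0.00135139,  0.00200662,  0.00109406, -0.00239945,
       -0.00020158]), 'joint_torque': array([ 3.22580447e-03, -4.81726384e+01,  2.99244440e+01,  1.27508288e-02,
       -9.73897613e-05,  1.96442994e-05]), 'position': array([195.75780415, 540.18202132, 230.49416864]), 'eef_rot': array([-2.56575040e-04,  1.73013761e-01,  9.84919079e-01, -7.62132146e-04]), 'contact_force': array([ 0.12814968, -0.01453658, -0.50257536]), 'torque': array([0.01898456, 0.05088106, 0.03821543]), 'opening': 0.9966215951135647}
```

View pics/side0.png

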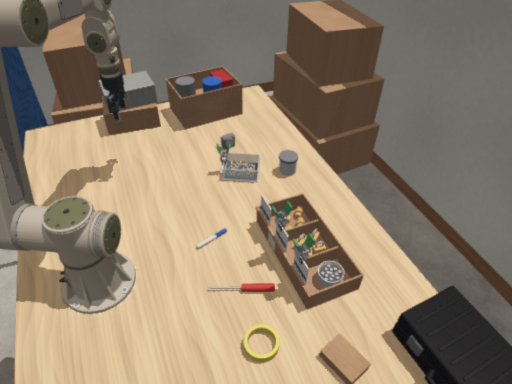

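View pics/top0.png

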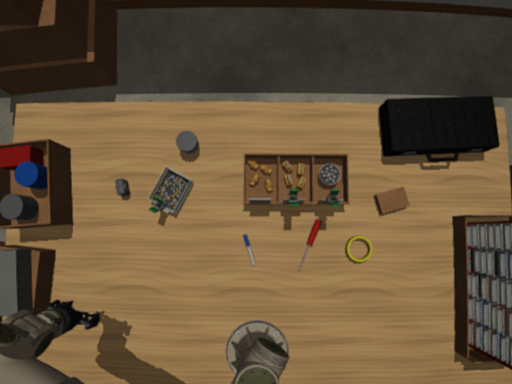

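Run:
```python
import cv2,numpy as np
s=cv2.imread('pics/side0.png');t=cv2.imread('pics/top0.png')
def z(i,x0,y0,w,h,k,f): cv2.imwrite('pics/'+f,cv2.resize(i[y0:y0+h,x0:x0+w],None,fx=k,fy=k,interpolation=cv2.INTER_CUBIC))
z(s,205,125,70,60,10,'s_clip.png');z(s,250,185,80,100,6,'s_cards.png')
z(t,140,160,64,60,10,'t_clip.png');z(t,238,145,116,70,6,'t_cards.png')
```

```text
(no output)
```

View pics/s_clip.png

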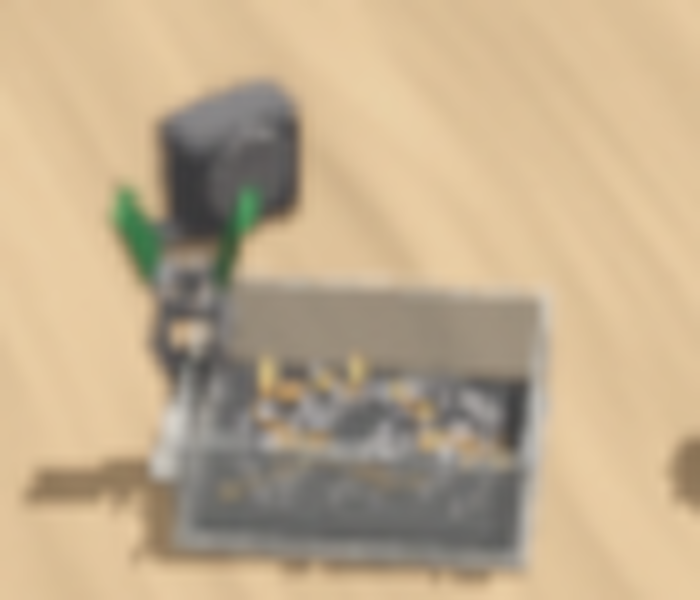

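View pics/s_cards.png

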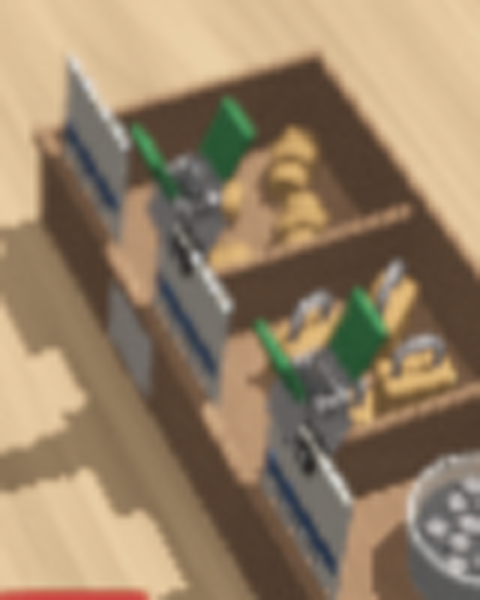

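View pics/t_clip.png

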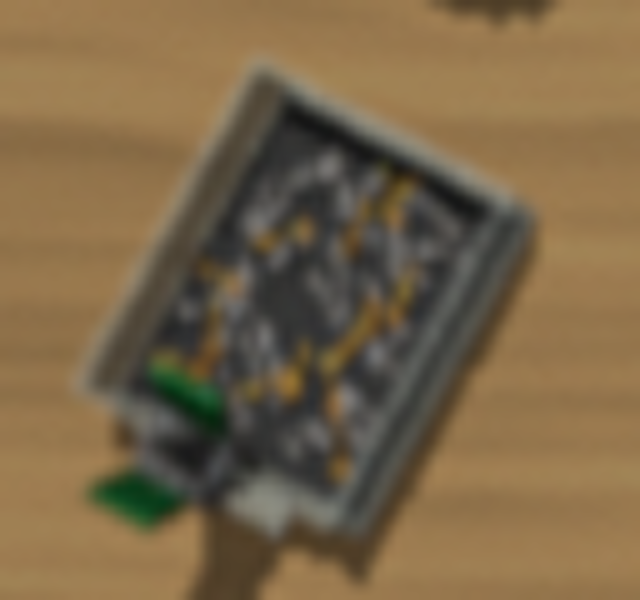

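View pics/t_cards.png

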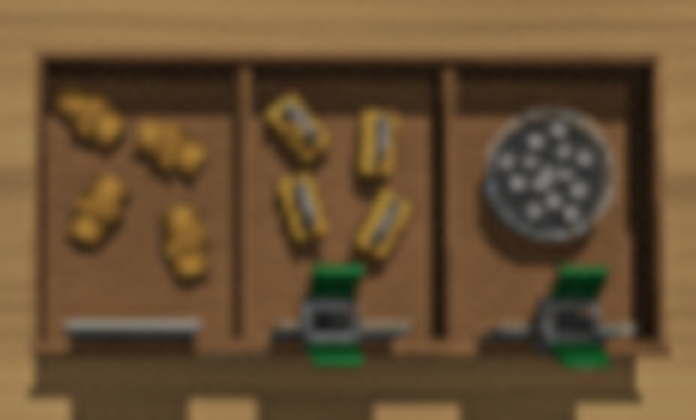

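```bash
cat > m.py <<'E'
from h import *
t=snap('top');s=snap('side')
T=lambda x,y:(140+x/10-.45,160+y/10-.45); S=lambda x,y:(205+x/10-.45,125+y/10-.45)
print('drawer corners z55')
c=[onplane(t,*T(*p),55) for p in[(85,385),(345,532),(530,210),(262,65)]]
for p in c: print(p.round(1))
e=c[1]-c[0];print('len',np.linalg.norm(e),'ang front',np.degrees(np.arctan2(e[1],e[0])),'side',np.degrees(np.arctan2(*(c[2]-c[1])[1::-1])),np.degrees(np.arctan2(*(c[3]-c[0])[1::-1])), 'len',np.linalg.norm(c[2]-c[1]))
for z in(130,):
  q=[onplane(t,*T(*p),z) for p in[(155,362),(225,408),(90,492),(150,528)]]
  for p in q: print(p.round(1))
  print('mean',np.mean(q,0).round(1))
print('side handle tops z130', [onplane(s,*S(*p),132).round(1) for p in[(112,205),(130,182),(240,195),(262,190)]])
C=lambda x,y:(238+x/6-.4,145+y/6-.4)
for p in[(64,324),(202,324),(272,326),(412,326),(485,328),(636,328)]: print('card',onplane(t,*C(*p),150).round(1))
D=lambda x,y:(250+x/6-.4,185+y/6-.4)
for p in[(70,60),(127,140),(160,240),(231,300),(268,450),(350,500)]: print('card side',onplane(s,*D(*p),150).round(1))
# green masks
for n,im,x0,y0,w,h in(('top',t['img'],140,160,64,60),('side',s['img'],205,125,70,60)):
  hs=cv2.cvtColor(im[y0:y0+h,x0:x0+w],cv2.COLOR_BGR2HSV);m=cv2.inRange(hs,(45,90,40),(85,255,255))
  k,l,st,ce=cv2.connectedComponentsWithStats(m)
  for i in range(1,k):
    if st[i,4]>3: print(n,st[i],ce[i]+[x0,y0])
E
python3 m.py
```

```text
drawer corners z55
[561.3 405.4  55. ]
[508.6 307.1  55. ]
[627.4 242.4  55. ]
[680.7 343.8  55. ]
len 111.58929833479576 ang front -118.20760777337738 side -28.584428747768946 -27.32208380543185 len 135.29025371719123
[563.5 358.  130. ]
[547.8 332.9 130. ]
[518.2 379.2 130. ]
[506.1 357.7 130. ]
mean [533.9 357.  130. ]
side handle tops z130 [array([505.4, 363. , 132. ]), array([516.5, 374.8, 132. ]), array([552.9, 351. , 132. ]), array([561.9, 351. , 132. ])]
card [555.2  34.6 150. ]
card [555.9 -42.9 150. ]
card [555.2 -82.3 150. ]
card [ 555.9 -161.   150. ]
card [ 555.1 -202.1  150. ]
card [ 555.9 -287.6  150. ]
card side [550.5  26.2 150. ]
card side [554.2 -40.7 150. ]
card side [ 540.8 -110.8  150. ]
card side [ 556.4 -159.5  150. ]
card side [ 532.4 -247.4  150. ]
card side [ 554.1 -286.6  150. ]
top [15 37  7  6 24] [158.29166667 199.08333333]
top [10 47  8  5 24] [153.58333333 209.25      ]
side [12 20  4  7 13] [218.38461538 148.07692308]
side [23 20  3  4  6] [228.83333333 146.33333333]
```

>>> carry_out(
  plan=[
    {"tx": 0, "ty": 0, "tz": 0, "yaw": -0.18, "gripper": 1},
    {"tx": 0, "ty": 0, "tz": 0, "yaw": -0.18, "gripper": 1},
    {"tx": 0, "ty": 0, "tz": 0, "yaw": -0.18, "gripper": 1},
    {"tx": 0, "ty": 0, "tz": 0, "yaw": -0.18, "gripper": 1},
    {"tx": 0, "ty": 0, "tz": 0, "yaw": -0.18, "gripper": 1},
  ],
  squeeze=45,
)

```text
t: 0.82
position: [195.9, 540.4, 231.0]
eef_rot: [-0.0, -0.275, 0.961, -0.0]
contact_force: [-0.4, 0.1, -0.3]
opening: 0.995
```

>>> carry_out(
  plan=[
    {"tx": 0, "ty": 0, "tz": 0, "yaw": -0.18, "gripper": 1},
    {"tx": 0, "ty": 0, "tz": 0, "yaw": -0.18, "gripper": 1},
    {"tx": 0, "ty": 0, "tz": 0, "yaw": -0.17, "gripper": 1},
    {"tx": 0, "ty": 0, "tz": 0, "yaw": 0, "gripper": 1},
    {"tx": 0, "ty": 0, "tz": 0, "yaw": 0, "gripper": 1},
  ],
)

```text
t: 1.45
position: [196.0, 540.5, 231.2]
eef_rot: [-0.0, -0.514, 0.858, -0.0]
contact_force: [0.1, 0.2, -0.7]
opening: 0.998
```

```bash
cat > go.py <<'E'
import sys
from h import *
from scipy.spatial.transform import Rotation as Ro
def R():
    st=sensors.get_state();q=st['eef_rot'];return st,Ro.from_quat([q[1],q[2],q[3],q[0]]).as_matrix()
def rel(tgt):
    st,M=R();d=M.T@(np.array(tgt)-st['position'])
    print('t',st['t'],'pos',st['position'].round(1),'yaxis',np.degrees(np.arctan2(M[1,1],M[0,1])).round(1),'tilt',M[:,2].round(3),'rel cm',(d/10).round(2),'open',st['opening'],'F',st['contact_force'].round(1),'j6',st['joints'].round(2))
if __name__=='__main__': rel([float(x) for x in sys.argv[1:4]])
E
python3 go.py 535 356.5 231
```

```text
t 1.45 pos [196.  540.5 231.2] yaxis 151.8 tilt [-0. -0. -1.] rel cm [ 2.300e-01 -3.858e+01  2.000e-02] open 0.9975038004819087 F [ 0.1  0.2 -0.7] j6 [1.08 0.31 0.05 1.3  0.   0.  ]
```

>>> carry_out(
  plan=[
    {"tx": 0, "ty": -4, "tz": 0, "yaw": 0, "gripper": 1},
    {"tx": 0, "ty": -4, "tz": 0, "yaw": 0, "gripper": 1},
    {"tx": 0, "ty": -4, "tz": 0, "yaw": 0, "gripper": 1},
    {"tx": 0, "ty": -4, "tz": 0, "yaw": 0, "gripper": 1},
    {"tx": 0, "ty": -4, "tz": 0, "yaw": 0, "gripper": 1},
  ],
)

```text
t: 2.08
position: [373.7, 446.0, 231.3]
eef_rot: [0.0, -0.514, 0.858, 0.0]
contact_force: [-0.1, 0.9, 0.1]
opening: 1.0
```

>>> carry_out(
  plan=[
    {"tx": 0, "ty": -4, "tz": 0, "yaw": 0, "gripper": 1},
    {"tx": 0, "ty": -4, "tz": 0, "yaw": 0, "gripper": 1},
    {"tx": 0, "ty": -4, "tz": 0, "yaw": 0, "gripper": 1},
    {"tx": 0.2, "ty": -4, "tz": 0, "yaw": 0, "gripper": 1},
    {"tx": 0, "ty": -2.6, "tz": 0, "yaw": 0, "gripper": 1},
  ],
)

```text
t: 2.7
position: [537.5, 356.4, 231.0]
eef_rot: [-0.0, -0.513, 0.858, -0.0]
contact_force: [-0.6, 1.3, 0.5]
opening: 1.0
```

>>> carry_out(
  plan=[
    {"tx": 0, "ty": 0, "tz": 0, "yaw": 0, "gripper": 1},
    {"tx": 0, "ty": 0, "tz": 0, "yaw": 0, "gripper": 1},
    {"tx": 0, "ty": 0, "tz": 0, "yaw": 0, "gripper": 1},
    {"tx": 0, "ty": 0, "tz": 0, "yaw": 0, "gripper": 1},
    {"tx": 0, "ty": 0, "tz": 0, "yaw": 0, "gripper": 1},
  ],
)

```text
t: 3.32
position: [535.4, 358.1, 231.6]
eef_rot: [0.0, -0.515, 0.857, 0.0]
contact_force: [-0.5, -0.7, 1.5]
opening: 1.004
```

```bash
python3 go.py 535 356.5 106
python3 - <<'E'
from h import *
t=snap('top');s=snap('side')
z=lambda i,x0,y0,w,h:cv2.resize(i[y0:y0+h,x0:x0+w],(400,500),interpolation=cv2.INTER_CUBIC)
cv2.imwrite('pics/a1.png',np.hstack([z(t['img'],130,140,80,100),z(s['img'],190,100,80,100)]))
E
```

```text
t 3.325 pos [535.4 358.1 231.6] yaxis 152.1 tilt [ 0.  0. -1.] rel cm [ 0.17 -0.04 12.56] open 1.004097438995091 F [-0.5 -0.7  1.5] j6 [ 0.46  0.45  0.25  1.37  0.   -0.62]
```

View pics/a1.png

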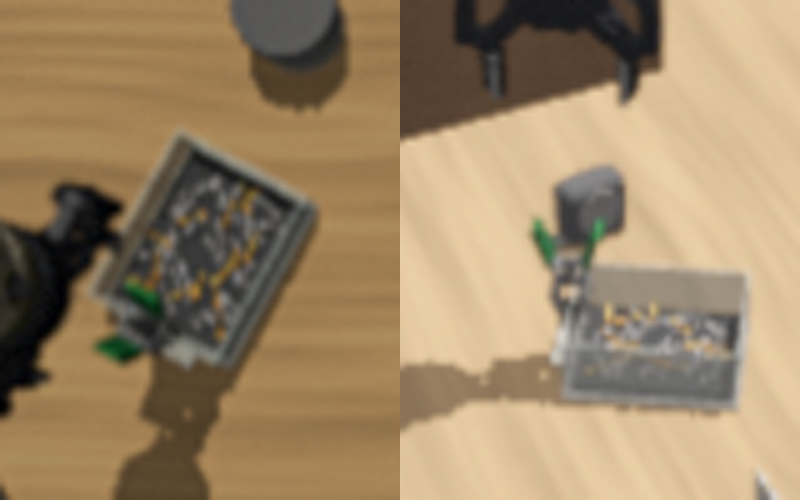

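Run:
```python
from h import *
t=snap('top');s=snap('side')
for P in[(535.4,358,244),(535,356.5,132)]:
  print((proj(t,P)-[130,140])*5,(proj(s,P)-[190,100])*5+[400,0])
d=np.array([np.cos(np.radians(152)),np.sin(np.radians(152)),0])
for k in(-42,42):
  P=np.array([535.4,358,244])+k*d;print((proj(t,P)-[130,140])*5,(proj(s,P)-[190,100])*5+[400,0])
```

```text
[ 73.01737498 306.9620886 ] [561.08153234  94.61795207]
[125.14050681 319.68872588] [568.26330656 221.43030422]
[106.04424645 248.59325611] [618.26729636  98.04915593]
[ 39.9994717  365.54534368] [504.1683629   91.25740349]
```

>>> carry_out(
  plan=[
    {"tx": 0.15, "ty": 0, "tz": 2, "yaw": 0, "gripper": 1},
    {"tx": 0, "ty": 0, "tz": 2, "yaw": 0, "gripper": 1},
    {"tx": 0, "ty": 0, "tz": 2, "yaw": 0, "gripper": 1},
    {"tx": 0, "ty": 0, "tz": 2, "yaw": 0, "gripper": 1},
    {"tx": 0, "ty": 0, "tz": 1, "yaw": 0, "gripper": 1},
  ],
)

```text
t: 4.15
position: [534.6, 356.0, 140.0]
eef_rot: [-0.001, -0.515, 0.857, 0.0]
contact_force: [-0.2, -0.1, -0.1]
opening: 0.999
```

>>> carry_out(
  plan=[
    {"tx": 0, "ty": 0, "tz": 1.2, "yaw": 0, "gripper": 1},
    {"tx": 0, "ty": 0, "tz": 1.2, "yaw": 0, "gripper": 1},
    {"tx": 0, "ty": 0, "tz": 1.2, "yaw": 0, "gripper": 1},
    {"tx": 0, "ty": 0, "tz": 0.5, "yaw": 0, "gripper": 1},
    {"tx": 0, "ty": 0, "tz": 0, "yaw": 0, "gripper": 1},
  ],
)

```text
t: 4.78
position: [535.0, 356.2, 99.9]
eef_rot: [-0.0, -0.515, 0.857, 0.0]
contact_force: [0.2, 0.3, 0.2]
opening: 1.002
```

```bash
python3 go.py 535 356.5 100
python3 - <<'E'
from h import *
t=snap('top');s=snap('side')
z=lambda i,x0,y0,w,h:cv2.resize(i[y0:y0+h,x0:x0+w],(400,500),interpolation=cv2.INTER_CUBIC)
cv2.imwrite('pics/a2.png',np.hstack([z(t['img'],130,140,80,100),z(s['img'],190,100,80,100)]))
E
```

```text
t 4.775 pos [535.  356.2  99.9] yaxis 152.0 tilt [-0.001 -0.    -1.   ] rel cm [-0.03  0.01 -0.01] open 1.0021684772994943 F [0.2 0.3 0.2] j6 [ 0.46  0.51  0.01  1.08  0.   -0.62]
```

View pics/a2.png

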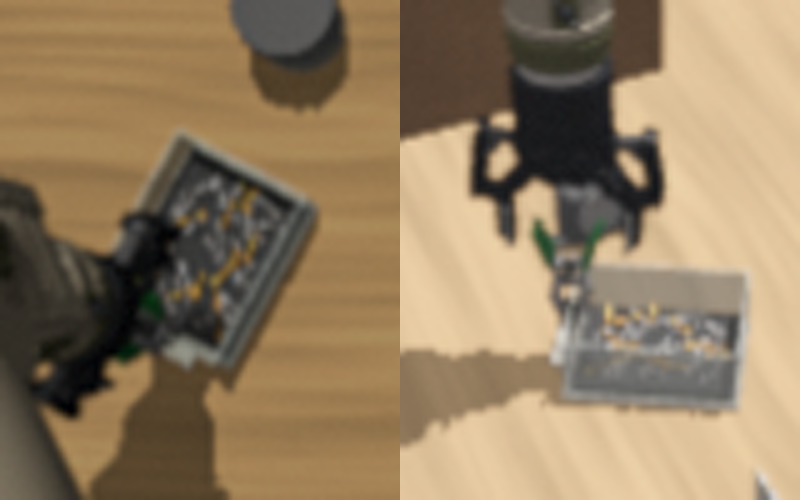

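>>> carry_out(
  plan=[
    {"tx": 0, "ty": 0, "tz": 0, "yaw": 0, "gripper": -1},
    {"tx": 0, "ty": 0, "tz": 0, "yaw": 0, "gripper": -1},
    {"tx": 0, "ty": 0, "tz": 0, "yaw": 0, "gripper": -1},
    {"tx": 0, "ty": 0, "tz": 0, "yaw": 0, "gripper": -1},
    {"tx": 0, "ty": 0, "tz": 0, "yaw": 0, "gripper": -1},
  ],
  squeeze=45,
)

```text
t: 5.5
position: [535.1, 356.3, 100.2]
eef_rot: [-0.0, -0.515, 0.857, -0.0]
contact_force: [-0.6, 0.4, -0.5]
opening: 0.262
```

>>> carry_out(
  plan=[
    {"tx": 0, "ty": 0, "tz": 0, "yaw": 0, "gripper": -1},
    {"tx": 0, "ty": 0, "tz": 0, "yaw": 0, "gripper": -1},
    {"tx": 0, "ty": 0, "tz": 0, "yaw": 0, "gripper": -1},
    {"tx": 0, "ty": 0, "tz": 0, "yaw": 0, "gripper": -1},
    {"tx": 0, "ty": 0, "tz": 0, "yaw": 0, "gripper": -1},
  ],
)

```text
t: 6.12
position: [535.2, 356.3, 100.3]
eef_rot: [0.0, -0.515, 0.857, 0.0]
contact_force: [0.1, -0.1, -0.4]
opening: 0.267
```

```bash
python3 go.py 535 356.5 180
python3 - <<'E'
from h import *
t=snap('top');s=snap('side')
z=lambda i,x0,y0,w,h:cv2.resize(i[y0:y0+h,x0:x0+w],(400,500),interpolation=cv2.INTER_CUBIC)
cv2.imwrite('pics/a3.png',np.hstack([z(t['img'],140,160,56,70),z(s['img'],200,115,56,70)]))
E
```

```text
t 6.125 pos [535.2 356.3 100.3] yaxis 152.0 tilt [ 0.  0. -1.] rel cm [-0.01  0.03 -7.97] open 0.26711839444250424 F [ 0.1 -0.1 -0.4] j6 [ 0.46  0.51  0.01  1.08  0.   -0.62]
```

View pics/a3.png

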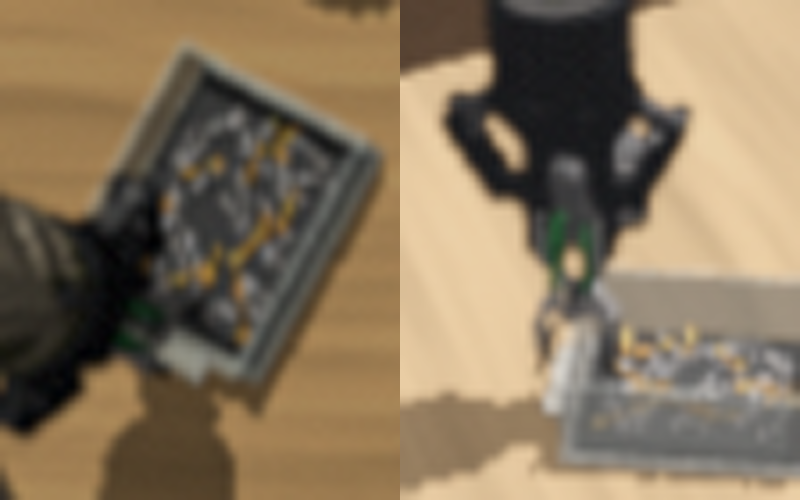

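>>> carry_out(
  plan=[
    {"tx": 0, "ty": 0, "tz": -0.5, "yaw": 0, "gripper": -1},
    {"tx": 0, "ty": 0, "tz": -1, "yaw": 0, "gripper": -1},
    {"tx": 0, "ty": 0, "tz": -1.5, "yaw": 0, "gripper": -1},
    {"tx": 0, "ty": 0, "tz": -2, "yaw": 0, "gripper": -1},
    {"tx": 0, "ty": 0, "tz": -2, "yaw": 0, "gripper": -1},
  ],
)

```text
t: 6.85
position: [535.5, 356.5, 172.3]
eef_rot: [0.001, -0.515, 0.857, -0.0]
contact_force: [-0.2, 0.0, -0.5]
opening: 0.268
```

>>> carry_out(
  plan=[
    {"tx": 0, "ty": 0, "tz": -2.5, "yaw": 0, "gripper": -1},
    {"tx": 0, "ty": 0, "tz": -2.5, "yaw": 0, "gripper": -1},
    {"tx": 0, "ty": 0, "tz": -2, "yaw": 0, "gripper": -1},
    {"tx": 0, "ty": 0, "tz": -1, "yaw": 0, "gripper": -1},
    {"tx": 0, "ty": 0, "tz": 0, "yaw": 0, "gripper": -1},
  ],
)

```text
t: 7.48
position: [535.6, 356.5, 251.5]
eef_rot: [0.001, -0.515, 0.857, -0.0]
contact_force: [0.3, -0.2, -2.0]
opening: 0.264
```

```bash
python3 go.py 555.5 -4 250
python3 - <<'E'
from h import *
t=snap('top');s=snap('side')
z=lambda i,x0,y0,w,h:cv2.resize(i[y0:y0+h,x0:x0+w],(400,500),interpolation=cv2.INTER_CUBIC)
cv2.imwrite('pics/a4.png',np.hstack([z(t['img'],110,150,80,100),z(s['img'],194,75,64,80)]))
E
```

```text
t 7.475 pos [535.6 356.5 251.5] yaxis 152.0 tilt [ 0.002  0.001 -1.   ] rel cm [ 30.9  -18.68   0.12] open 0.2636932800272047 F [ 0.3 -0.2 -2. ] j6 [ 0.46  0.45  0.29  1.41  0.   -0.62]
```

View pics/a4.png

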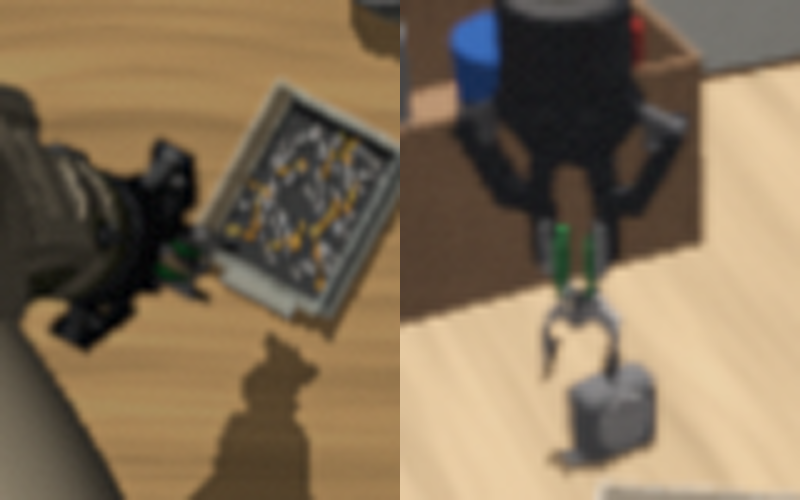

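Run:
```python
from h import *
t=snap('top');s=snap('side')
for z in (185,190,195,200,205): print(z,(proj(s,(535.6,356.5,z))-[194,75])*6.25+[400,0])
d=np.array([np.cos(np.radians(152)),np.sin(np.radians(152)),0])
P=np.array([535.6,356.5,195])
for k in(-18,18): print((proj(s,P+k*d)-[194,75])*6.25+[400,0])
# card edges, unoccluded: top gray rows, side
im=t['img'];g=cv2.cvtColor(im,cv2.COLOR_BGR2GRAY);print(g[194:206,246:276:3]);print(g[197:201,244:278])
cv2.imwrite('pics/c.png',np.hstack([cv2.resize(im[185:215,240:280],(400,300),interpolation=0),cv2.resize(s['img'][188:228,255:275],(300,600),interpolation=0)[:300]]))
cv2.imwrite('pics/c2.png',cv2.resize(s['img'][190:230,252:282],(450,600),interpolation=cv2.INTER_CUBIC))
```

```text
185 [582.20903025 360.49016658]
190 [581.8186833  353.48455865]
195 [581.42684709 346.44686313]
200 [581.03351547 339.37689031]
205 [580.63868229 332.27444936]
[611.35242899 348.30117171]
[551.56045769 344.60626921]
[[ 91  94  96  93  93  94  93  91  91  94]
 [ 91  93  94  96  95  93  94  91  93  93]
 [ 89  91  91  92  92  90  91  89  94  94]
 [ 91  97 100 100  99  98  99  99 103  94]
 [ 93 117 124 123 123 124 125 126 121  96]
 [ 90 110 117 117 117 118 120 121 117  95]
 [ 89  76  65  64  66  69  70  72  83  94]
 [ 93  72  43  42  41  44  45  42  68  94]
 [ 94  76  47  43  45  47  45  44  69  92]
 [ 83  66  46  46  48  48  47  47  63  85]
 [ 67  61  58  58  59  56  56  57  64  71]
 [ 69  69  69  69  69  68  67  66  67  67]]
[[ 84  75  91  95  94  97  99 101 100 100 100 100 101 100  99 100  99  98
   99  98  99  99  99  99 101 103 103 100  96  94  96  92  78  61]
 [ 83  76  93  98 105 117 123 125 124 124 124 123 126 124 123 124 124 124
  125 125 125 124 126 126 127 126 121 109 100  96  96  94  77  59]
 [ 84  75  90  96 100 110 115 118 117 116 117 117 116 117 117 117 118 118
  119 119 120 120 121 121 121 119 117 107  99  95  95  94  76  58]
 [ 83  74  89  92  87  76  69  66  65  66  65  64  66  66  66  67  68  69
   70  69  70  70  71  72  71  73  83  92  94  94  94  92  78  65]]
```

View pics/c2.png

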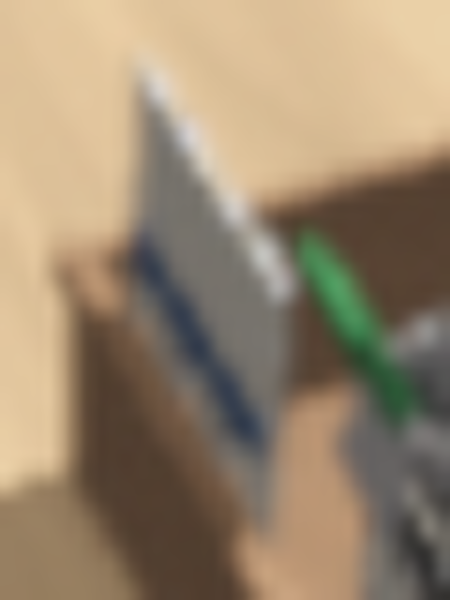

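Run:
```python
from h import *
t=snap('top');s=snap('side')
d=np.array([np.cos(np.radians(152)),np.sin(np.radians(152)),0]);w=np.array([d[1],-d[0],0])
if w[1]>0:w=-w
C=np.array([535.6,356.5,0])
def p(k,ww,z): return ((proj(s,C+k*d+ww*w+[0,0,z])-[194,75])*6.25+[400,0]).round(0)
for pin in(230,240):
  print(pin,'tips front',p(-20,15,pin-45),p(20,15,pin-45),'tops back',p(-12,-14,pin+48),p(12,-14,pin+48),'pin front',p(0,15,pin))
# card corners
tt=[onplane(t,*q,150).round(1) for q in[(248.5,198.6),(271.3,198.6)]];print(tt)
for z in(150,): print([ ((proj(s,q)-[252,190])*15).round(0) for q in[(555.5,34,z),(555.5,-42,z)]])
for q in[(143,60),(285,293)]: print(onplane(s,252+q[0]/15-.47,190+q[1]/15-.47,150).round(1))
```

```text
230 tips front [612. 377.] [545. 373.] tops back [599. 213.] [558. 211.] pin front [574. 310.]
240 tips front [611. 363.] [544. 358.] tops back [599. 198.] [557. 196.] pin front [574. 296.]
[array([555.2,  33.8, 150. ]), array([555.9, -43.1, 150. ])]
[array([146.,  40.]), array([290., 272.])]
[551.9  31.1 150. ]
[551.5 -44.9 150. ]
```

>>> carry_out(
  plan=[
    {"tx": 0, "ty": 0, "tz": 0, "yaw": -0.12, "gripper": -1},
    {"tx": 0, "ty": 0, "tz": 0, "yaw": -0.13, "gripper": -1},
    {"tx": 0, "ty": 0, "tz": 0, "yaw": -0.12, "gripper": -1},
    {"tx": 0, "ty": 0, "tz": 0, "yaw": -0.12, "gripper": -1},
    {"tx": 1, "ty": 0, "tz": 0, "yaw": 0, "gripper": -1},
  ],
)

```text
t: 8.4
position: [534.9, 346.3, 249.6]
eef_rot: [0.0, 0.707, -0.707, -0.0]
contact_force: [0.6, 0.4, -0.5]
opening: 0.261
```

>>> carry_out(
  plan=[
    {"tx": 3, "ty": 0, "tz": 0, "yaw": 0, "gripper": -1},
    {"tx": 4, "ty": 0, "tz": 0, "yaw": 0, "gripper": -1},
    {"tx": 4, "ty": 0, "tz": 0, "yaw": 0, "gripper": -1},
    {"tx": 4, "ty": 0, "tz": 0, "yaw": 0, "gripper": -1},
    {"tx": 4, "ty": -1, "tz": 0, "yaw": 0, "gripper": -1},
  ],
)

```text
t: 9.02
position: [544.7, 154.6, 250.4]
eef_rot: [-0.0, -0.707, 0.707, 0.0]
contact_force: [-0.1, 0.1, -0.7]
opening: 0.265
```

>>> carry_out(
  plan=[
    {"tx": 4, "ty": -0.9, "tz": 0, "yaw": 0, "gripper": -1},
    {"tx": 4, "ty": 0, "tz": 0, "yaw": 0, "gripper": -1},
    {"tx": 4, "ty": 0, "tz": 0, "yaw": 0, "gripper": -1},
    {"tx": 3, "ty": 0, "tz": 0, "yaw": 0, "gripper": -1},
    {"tx": 1, "ty": 0, "tz": 0, "yaw": 0, "gripper": -1},
  ],
)

```text
t: 9.65
position: [554.3, -5.7, 250.1]
eef_rot: [-0.0, -0.706, 0.708, 0.0]
contact_force: [-0.5, 1.2, -1.4]
opening: 0.266
```

>>> carry_out(
  plan=[
    {"tx": 0, "ty": 0, "tz": 0, "yaw": 0, "gripper": -1},
    {"tx": 0, "ty": 0, "tz": 0, "yaw": 0, "gripper": -1},
    {"tx": 0, "ty": 0, "tz": 0, "yaw": 0, "gripper": -1},
    {"tx": 0, "ty": 0, "tz": 0, "yaw": 0, "gripper": -1},
    {"tx": 0, "ty": 0, "tz": 0, "yaw": 0, "gripper": -1},
  ],
)

```text
t: 10.28
position: [554.7, -3.2, 250.3]
eef_rot: [-0.0, 0.708, -0.706, -0.0]
contact_force: [-0.3, 0.0, -0.5]
opening: 0.265
```

```bash
python3 go.py 554.5 -4.5 208
python3 - <<'E'
from h import *
t=snap('top');s=snap('side')
z=lambda i,x0,y0,w,h:cv2.resize(i[y0:y0+h,x0:x0+w],(400,500),interpolation=cv2.INTER_CUBIC)
cv2.imwrite('pics/a5.png',np.hstack([z(t['img'],220,150,80,100),z(s['img'],240,155,64,80)]))
cv2.imwrite('pics/a5t.png',t['img']); cv2.imwrite('pics/a5s.png',s['img'])
E
```

```text
t 10.275 pos [554.7  -3.2 250.3] yaxis -179.9 tilt [ 0.  0. -1.] rel cm [0.13 0.02 4.23] open 0.26497253204003796 F [-0.3  0.  -0.5] j6 [-0.15  0.27  0.03  1.33  0.   -1.72]
```

View pics/a5.png

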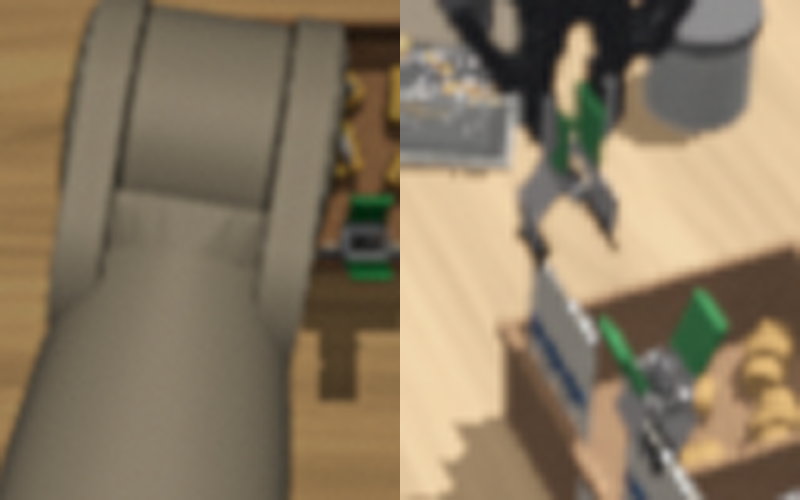

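```bash
python3 - <<'E'
from h import *
s=snap('side')
def p(P): return ((proj(s,P)-[240,155])*6.25+[400,0]).round(0)
C=np.array([554.7,-3.2,0])
for pin in(228,239):
  print(pin,'tips front',[p(C+[k,-15,pin-45]) for k in(-22,-18,18,22)],'tops back',[p(C+[k,14,pin+48]) for k in(-12,12)],'tops front',[p(C+[k,-14,pin+48]) for k in(-12,12)],'pin front',p(C+[0,-15,pin]))
for x in(552,555.5): print('card',p((x,33.5,150)),p((x,-42.5,150)))
print('used tops',[p((x,y,227)) for x in(528,584) for y in(-108,-136)])
E
python3 - <<'E'
import cv2
i=cv2.imread('pics/a5s.png');cv2.imwrite('pics/a5z.png',cv2.resize(i[160:215,255:285],(408,600*55//44*1)[:2] if 0 else (408,590),interpolation=cv2.INTER_CUBIC))
E
```

```text
228 tips front [array([536., 265.]), array([544., 263.]), array([610., 244.]), array([618., 242.])] tops back [array([536.,  79.]), array([582.,  67.])] tops front [array([559., 114.]), array([606., 102.])] pin front [580. 186.]
239 tips front [array([537., 249.]), array([544., 247.]), array([611., 228.]), array([618., 226.])] tops back [array([536.,  61.]), array([583.,  49.])] tops front [array([560.,  96.]), array([607.,  84.])] pin front [581. 169.]
card [530. 238.] [590. 334.]
card [536. 236.] [596. 333.]
used tops [array([606., 324.]), array([632., 365.]), array([717., 292.]), array([744., 332.])]
```

View pics/a5z.png

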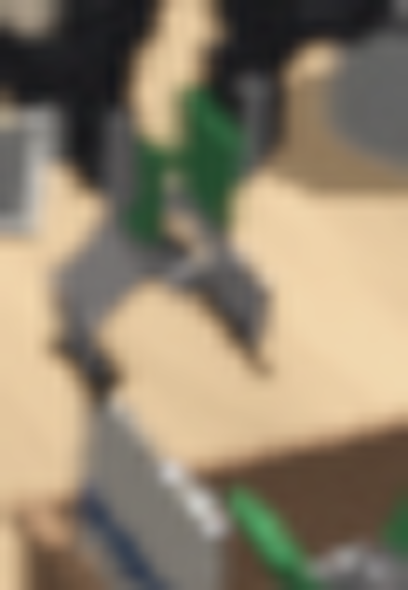

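>>> carry_out(
  plan=[
    {"tx": 0.1, "ty": 0, "tz": 1, "yaw": 0, "gripper": -1},
    {"tx": 0, "ty": 0, "tz": 1, "yaw": 0, "gripper": -1},
    {"tx": 0, "ty": 0, "tz": 0.7, "yaw": 0, "gripper": -1},
    {"tx": 0, "ty": 0, "tz": 0.3, "yaw": 0, "gripper": -1},
    {"tx": 0, "ty": 0, "tz": 0, "yaw": 0, "gripper": -1},
  ],
)

```text
t: 11.05
position: [554.6, -4.6, 220.0]
eef_rot: [0.0, 0.708, -0.707, -0.0]
contact_force: [0.7, 0.2, -0.1]
opening: 0.26
```

```bash
python3 go.py 554.5 -4.5 195
python3 - <<'E'
from h import *
s=snap('side');cv2.imwrite('pics/a6.png',cv2.resize(s['img'][160:220,250:290],(400,600),interpolation=cv2.INTER_CUBIC))
E
```

```text
t 11.05 pos [554.6  -4.6 220. ] yaxis -179.9 tilt [-0.  0. -1.] rel cm [-0.01  0.    2.5 ] open 0.25961012346673773 F [ 0.7  0.2 -0.1] j6 [-0.15  0.28 -0.03  1.26  0.   -1.73]
```

View pics/a6.png

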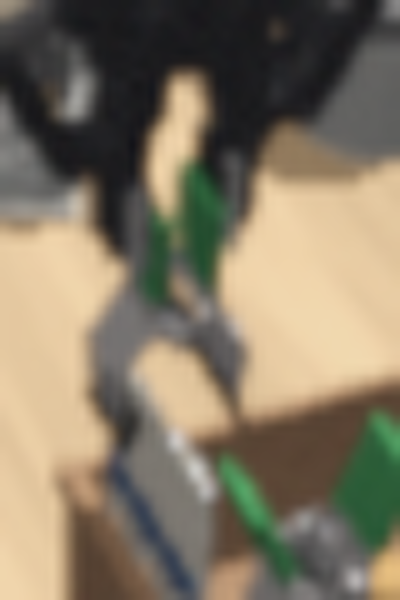

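>>> carry_out(
  plan=[
    {"tx": 0, "ty": -0.15, "tz": 0, "yaw": 0, "gripper": -1},
    {"tx": 0, "ty": 0, "tz": 0.7, "yaw": 0, "gripper": -1},
    {"tx": 0, "ty": 0, "tz": 0.7, "yaw": 0, "gripper": -1},
    {"tx": 0, "ty": 0, "tz": 0.7, "yaw": 0, "gripper": -1},
    {"tx": 0, "ty": 0, "tz": 0.4, "yaw": 0, "gripper": -1},
  ],
)

```text
t: 11.72
position: [555.8, -4.6, 194.5]
eef_rot: [0.0, 0.708, -0.707, -0.0]
contact_force: [-0.3, -0.8, -0.9]
opening: 0.262
```

>>> carry_out(
  plan=[
    {"tx": 0, "ty": 0, "tz": 0, "yaw": 0, "gripper": -1},
    {"tx": 0, "ty": 0, "tz": 0, "yaw": 0, "gripper": -1},
    {"tx": 0, "ty": 0, "tz": 0, "yaw": 0, "gripper": -1},
    {"tx": 0, "ty": 0, "tz": 0, "yaw": 0, "gripper": -1},
    {"tx": 0, "ty": 0, "tz": 0, "yaw": 0, "gripper": -1},
  ],
)

```text
t: 12.35
position: [556.2, -4.6, 195.4]
eef_rot: [-0.0, 0.708, -0.707, 0.0]
contact_force: [0.5, 0.5, -1.9]
opening: 0.264
```

```bash
python3 go.py 555.5 -4.5 195
python3 - <<'E'
from h import *
s=snap('side');cv2.imwrite('pics/a7.png',cv2.resize(s['img'][165:225,250:290],(400,600),interpolation=cv2.INTER_CUBIC))
t=snap('top');cv2.imwrite('pics/a7t.png',t['img'])
def p(P): return ((proj(s,P)-[250,165])*10-[0,0]).round(0)
C=np.array([556,-4.5,0])
for tip in(133,139): print(tip,[p(C+[k,-15,tip]) for k in(-22,-18,18,22)])
for z in(150,135): print('card',z,p((555,33.5,z)),p((555,-4.5,z)),p((555,-42.5,z)))
E
```

```text
t 12.35 pos [556.2  -4.6 195.4] yaxis -179.9 tilt [ 0.  0. -1.] rel cm [-0.01  0.07  0.04] open 0.26380435754775033 F [ 0.5  0.5 -1.9] j6 [-0.15  0.29 -0.08  1.21  0.   -1.72]
133 [array([120., 440.]), array([132., 437.]), array([235., 407.]), array([247., 403.])]
139 [array([121., 427.]), array([132., 423.]), array([236., 393.]), array([247., 390.])]
card 150 [116. 278.] [163. 354.] [212. 432.]
card 135 [116. 312.] [162. 387.] [211. 466.]
```

View pics/a7.png

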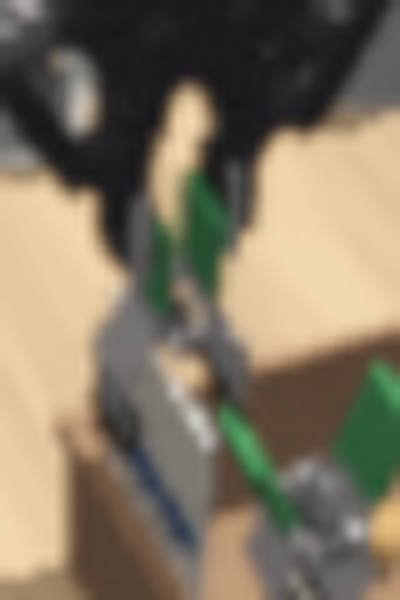

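View pics/a7t.png

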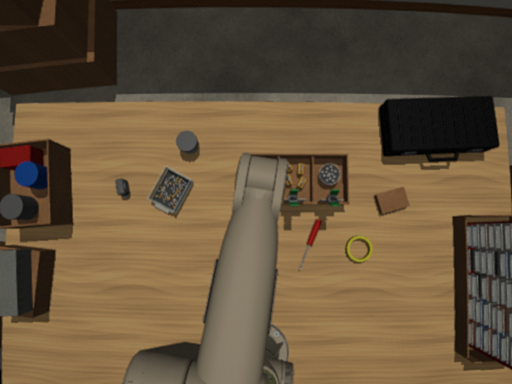

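```bash
python3 -c "
from h import *
st=sensors.get_state();print(st['contact_force'],st['opening'],st['t']);print(robot.sign_off())"
```

```text
[-0.16271731 -0.42624769 -0.88345841] 0.26117240788829554 12.45
the job is handed in; nothing more can be done
None
```

I took the spare clip off the drawer wall, squeezed fully open. It is now held gaping over the middle of the bare card, the leftmost one in the top view (the +y end of the carton). I handed the job in at 12.45 s of the 48 s allowed.

**Last checks:**
- **Opening:** the gripper reads 0.26, about 22 mm. The handles are 24 mm over the outsides at the stop, so the clip is at full gape.
- **Position:** the tool is at about (556, -4.6, 195) mm, against my estimate of (555, -4.5) for the card's middle. It is pointing straight down and square to the card within 1°.
- **Jaws:** in the side picture there is one jaw on each side of the card. The tips are about 14 mm below the edge, and the card is within about 2 mm of midway between them.
- **Contact:** the wrist force stayed at noise level, 2 N or less, so there is no sign of touching. That noise is too large to confirm the 0.3 N limit directly.
- **Surroundings:** the used clips and the things on the bench look unmoved in the pictures where they are visible.

**One disagreement:** the side camera showed the card edge about 1.5 pixels lower than the top camera's estimate, which is about 4 mm at the card. I set the final height from the clip and card seen together in the side view, so the depth of the edge inside the jaws is good to about 4 mm. The arm hid the card from the top camera at the end, so I could not cross-check from there.

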